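Change the grinding wheel on the mandrel in the vise

TASK

Change the wheel on the little grinding mandrel that stands upright in the vise: lift off the worn wheel and lay it in the metal tray, then slide the big new wheel all the way down onto the mandrel, next the loose steel flange, hub uppermost, and last the black locking collar, each resting squarely on the one below. The new wheel cracks easily, so lower it all the way and do not let it drop. Leave the tool stand, the oil can and the dressing stick where they are.

Things in the scene. Friction and masses are not known exactly. Their poses are not given: they have to be found in the camera images.
- vise: Fixed blue vise, jaws 76 mm wide, tops at z 95 mm; T-handle 125 mm out on +x. Origin: on the bench under the vertical axis of the steel mandrel it clamps. Mandrel going up, in mm: block to z 107, shank, fixed flange 44 across at z 120-128, spigot 28 across to 136 (tapered from 133), 14 shaft to 174, point to 184. Parts slip on and off; nothing screws.
- worn_wheel: Worn grey grinding wheel, a plain ring 48 mm outside, 33 mm bore, 20 mm thick. At the start it sits on the mandrel's fixed flange round the spigot. Origin: centre of its underside, z along its axis (up). About 0.05 kg.
- new_wheel: New pale grey grinding wheel, a plain ring 64 mm outside, 33 mm bore, 20 mm thick, lying flat on the bench. Origin: centre of its underside, z along its axis (up). About 0.11 kg. On the mandrel its bore goes round the spigot and its underside rests on the fixed flange, underside 128 mm above the bench.
- flange: Loose steel clamping flange lying hub up on the bench: disc 44 mm across and 6 mm thick, with a hub 28 mm across standing 8 mm above it (14 mm in all), 18 mm bore through both. Origin: centre of the disc's underside, z up. About 0.07 kg. On the new wheel its underside is 148 mm above the bench.
- collar: Black steel shaft collar lying flat: ring 32 mm outside, 18 mm bore, 12 mm thick, with a narrow slit and a small screw. Origin: centre of its underside, z along its axis (up). About 0.05 kg. On the flange's hub its underside is 162 mm above the bench.
- tray: Shallow open metal tray, fixed, 125 mm (x) by 150 mm (y), 26 mm high, walls and floor 3 mm. Origin: centre of its underside, z up. For the worn wheel.
- tool_stand: Slotted wooden stand 200 mm (x) by 75 mm (y) with a spanner, a socket wrench, a thermometer and a hammer upright in it, 230 mm high in all, loose. Origin: centre of its underside. Not part of the job: leave it alone.
- oil_can: Steel pump oiler, body 72 mm across and 95 mm high, with a bent brass spout to 153 mm high, reaching 58 mm to its -x side, and a handle on the other, loose. Origin: centre of its underside. Leave it alone.
- dressing_stick: Brown abrasive stick, 110 mm (x) by 25 by 25 mm, lying loose on the bench. Origin: centre of its underside. Leave it alone.
Things that resemble listed ones, but are neither listed nor needed, are in the scene too. Leave any green or turquoise look-alike of the collar alone.

How it is judged (in metres and radians):
On the way, in this order (a step that is already met when the one before it is completed fails the run):
1. the worn wheel has been lifted off the mandrel, laid in the tray and let go (x of worn_wheel in the frame of tray between -0.045 and 0.045 m and y of worn_wheel in the frame of tray between -0.055 and 0.055 m and z of worn_wheel in the frame of tray below 0.026 m and angle between the z axis of worn_wheel and the z axis of tray, either way round below 0.15 rad and contact force between the fingers and worn_wheel below 0.3 N), for 0.2 s.
2. the new wheel is down on the mandrel's fixed flange, round its spigot, and let go (horizontal distance between new_wheel and vise below 0.006 m and z of new_wheel in the frame of vise between 0.125 and 0.131 m and angle between new_wheel's own z axis and vertical below 0.08 rad and contact force between the fingers and new_wheel below 0.3 N), for 0.2 s.
3. the loose flange is flat on the new wheel and let go (horizontal distance between flange and vise below 0.006 m and z of flange in the frame of vise between 0.145 and 0.151 m and angle between flange's own z axis and vertical below 0.08 rad and contact force between the fingers and flange below 0.3 N), for 0.2 s.
4. the collar is down on the flange's hub and let go (horizontal distance between collar and vise below 0.006 m and z of collar in the frame of vise between 0.159 and 0.165 m and angle between collar's own z axis and vertical below 0.08 rad and contact force between the fingers and collar below 0.3 N), for 0.2 s.
At the end, for the whole second after the job is handed in: Worn wheel flat (0.15 rad) in the tray (within 45 mm in tray x, 55 mm in tray y, of its centre). On the mandrel, bottom to top: new wheel, flange, collar, each within 6 mm of the axis, within 3 mm of seated height, level to 0.08 rad, right side up. All released, at rest (all of step 1 and all of step 2 and all of step 3 and all of step 4 and linear speed of each of worn_wheel, new_wheel, flange, collar below 0.02 m/s); the robot touches nothing.
It fails at once if the new wheel falls freely (faster than 0.45 m/s, a drop of about 1 cm, with no finger on it) (linear speed of new_wheel above 0.45 m/s and contact force between the fingers and new_wheel below 0.05 N).
It fails at once if the tool stand is moved by more than 30 mm (distance of tool_stand from where it was at the start of the episode above 0.03 m).
It fails at once if the oil can is moved by more than 30 mm (distance of oil_can from where it was at the start of the episode above 0.03 m).
It fails at once if the dressing stick is moved by more than 30 mm (distance of dressing_stick from where it was at the start of the episode above 0.03 m).
It also fails if it takes over 131 s, if anything falls off the work surface, if the arm or the gripper's body presses on something with over 40 N, if the wrist force passes 120 N, or if a joint passes its speed limit or range.

ROBOT

A 7-joint arm with a two-finger parallel gripper is mounted at the origin on the work surface. World frame = base frame: x ahead of the robot, y to its left, z up, the work surface at z = 0. Lengths are in m, angles in degrees, forces in N, time in s.
With the tool pointing down it reaches from about 0.4 to 0.9 m from the base axis. Payload 5.5 kg.
Tool frame: the origin (TCP) lies on the mounting face of the last link; the fingertips stand manip.tcp_to_tips ahead of it and the grasp point (between the pads) lies 155 mm ahead of it (manip.tcp_to_tips is the distance from the TCP to the fingertips, in m); z points along the fingers, y is the line along which they close (so a half turn about z gives the same grasp; the last joint's range is limited). The gripper opens to 85 mm and grips with 20 to 120 N. Pads are 22 mm wide; open, the fingers measure 114 mm over their backs; the gripper's body (76 mm by 85 mm) begins 54 mm behind the grasp point. The pads swing forward as they close: fully open they stand 13 mm farther back than shut.
Start: joints at [-52.357, 28.699, -24.465, 88.831, 12.651, 65.22, -12.049], TCP at [0.249, 0.6, 0.405] pointing down, gripper open.
Joint ranges: [-164.97, 164.97], [-17.58, 116.51], [-87.97, 89.64], [11.32, 138.91], [-80.73, 260.73], [10.89, 115.49], [-147.41, 147.41]. Speed limits (degrees/s): [147.25, 147.25, 180, 180, 180, 180, 180].

INTERFACE

Orientations are given as [roll, pitch, yaw] about the fixed x, y, z axes, in that order (R = Rz(yaw) Ry(pitch) Rx(roll)).
In Python, from cell import manip, viewer, spotter gives the robot as it stands.
- The arm moves only by the tool apply_moves, never from a script. Its argument "series" is a list that holds one entry, the list of rows, each a list of 6 numbers: the shift along the world's x, y, z in m, then the turn, a rotation vector about the world's x, y, z in rad. In form: [[[dx, dy, dz, ax, ay, az], ...]]. A call has 1 to 8 rows; each row shifts and turns the commanded pose from where the row before left it; what a row does not reach is not made up. A row lasts 1/10 s, in which the tool goes at most 50 mm and 8.59 degrees, less where a joint would pass 70% of its speed; a pose out of reach is approached as far as the arm can. A call is refused whole if a number of a shift passes 0.05 or a number of a turn 0.15, either way. A call with a gripper value outside its range is refused whole. "gripper" is the opening, from 0 (shut) to 1 (fully open), set as the call begins (left out, the last holds). The fingers move at their own pace and stop on an object; the grip force is fixed at half the most. Time passes only in rows, so rows that do not move let the fingers close. It gives the time, the measured TCP pose, the force, the opening and the grip force at its end, in the units of the state.
- manip.get_state(): the state, without advancing time (a new reading comes with each control period).
- viewer.camera(name): name is "side" or "top" or "wrist"; returns a dict with "img" (480x640x3 uint8, red, green, blue), "fx", "fy", "cx", "cy" (pixels), "rvec" (rotation vector, rad) and "tvec" (3), from world to camera coordinates, as OpenCV has them. Camera axes: x right, y down, z forward; pixel columns grow to the right and rows downward; lengths in m; the calibration is good to about 2 mm. A picture is of the moment at which its call begins. There is no depth.
- manip.hand_in(): hands the job in; it is judged then, once.
Trained networks look in the newest picture that a camera, given by its name, has taken for a name from the list of things; names that differ only in an ending like _2 or _b are one class to them, and where a whole thing is asked for, a point or a joint stands for the part that bears it (a point fixed in the world has none). Each returns a list of dicts, best first, with "confidence" (0 to 1); they miss things now and then, are a little off and sometimes report something else, mostly with a low value. They report only what shows in the picture. A call takes as long as a camera call. They do not tell look-alikes from the thing itself.
- spotter.spot_in(query, camera): "xy" ([column, row] in pixels, amid what is visible of it).
The state is a dict: "clock": time; "q": joint angles; "qvel": joint speeds; "joint_torque": joint torques, N m; "eef_pos": TCP position; "tool_rot": TCP orientation; "contact_force": force on the tool from outside, world axes, zero at the start; "ft_torque": the same for the moment, N m; "grip_width": finger opening in m; "grasp_force": force on a finger pad.
Only numpy, scipy, OpenCV 4.12 (cv2) and the standard library are available. Lean on these libraries where they do the work, as an engineer would, in place of code of your own. Each camera call takes 0.05 s, during which the arm holds its last target. There are 200 camera calls.

## Working session

There is one attempt and no reset: what is moved stays moved. The work goes in short steps, Python scripts to look and compute and a tool call to move; the robot and the scene stay as the last step left them, time stands still between calls to the robot, and variables do not carry over. Pictures are saved under pics/ and viewed, at most 14 in all, crops included, and the job is handed in when it is done.

Besides the shell and the picture viewer there is one more tool, called as name(argument=value, ...), one argument or row to a line, values as JSON. apply_moves: Moves the arm, as the interface text tells. Its arguments: {"type":"object","properties":{"series":{"type":"array","items":{"type":"array","items":{"type":"array","items":{"type":"number"}}}},"gripper":{"type":"number"}},"required":["series"]}

```bash
ls; mkdir -p pics
cat > h.py <<'E'
import numpy as np, cv2
from cell import manip, viewer, spotter
def cam(n):
    c=viewer.camera(n); c['R']=cv2.Rodrigues(np.array(c['rvec'],float))[0]; c['t']=np.array(c['tvec'],float).ravel(); return c
def ray(c,uv):
    d=c['R'].T@np.array([(uv[0]-c['cx'])/c['fx'],(uv[1]-c['cy'])/c['fy'],1.]); return -c['R'].T@c['t'],d
def atz(c,uv,z):
    o,d=ray(c,uv); return o+d*(z-o[2])/d[2]
def proj(c,p):
    q=c['R']@np.array(p,float)+c['t']; return np.array([c['fx']*q[0]/q[2]+c['cx'],c['fy']*q[1]/q[2]+c['cy']])
def save(c,f,crop=None,s=1):
    i=c['img'][:,:,::-1]
    if crop: i=i[crop[1]:crop[3],crop[0]:crop[2]]
    cv2.imwrite('pics/'+f,cv2.resize(i,None,fx=s,fy=s,interpolation=cv2.INTER_CUBIC))
E
python3 - <<'E'
from h import *
print(manip.tcp_to_tips, {k:np.round(v,3) for k,v in manip.get_state().items()})
for n in ('top','side'):
    c=cam(n); save(c,n+'0.png'); print(n,c['fx'],-c['R'].T@c['t'])
    for q in ['vise','worn_wheel','new_wheel','flange','collar','tray','tool_stand','oil_can','dressing_stick']:
        print(q,[(np.round(d['xy']).tolist(),round(d['confidence'],2),atz(c,d['xy'],0.02).round(3).tolist()) for d in spotter.spot_in(q,n)])
E
```

```text
pics
0.1734 {'clock': np.float64(0.0), 'q': array([-52.356,  28.754, -24.45 ,  88.891,  12.651,  65.219, -12.051]), 'qvel': array([ 0.019, -0.033,  0.027,  0.042,  0.053, -0.016,  0.019]), 'joint_torque': array([-2.0000e-03, -5.6951e+01, -5.8170e+00, -2.8094e+01,  1.1000e-02,
        1.2000e-02,  0.0000e+00]), 'eef_pos': array([0.249, 0.6  , 0.404]), 'tool_rot': array([-1.79889e+02, -3.00000e-03,  1.57434e+02]), 'contact_force': array([0.133, 0.618, 0.167]), 'ft_torque': array([-0.035, -0.004,  0.047]), 'grasp_force': np.float64(0.0), 'grip_width': np.float64(0.085)}
top 607.3366341127503 [0.33184592 0.01691734 1.29432007]
vise [([396.0, 197.0], 0.79, [0.645, -0.128, 0.02])]
worn_wheel [([410.0, 190.0], 0.67, [0.661, -0.157, 0.02])]
new_wheel [([358.0, 294.0], 0.67, [0.437, -0.042, 0.02])]
flange [([258.0, 295.0], 0.64, [0.435, 0.165, 0.02])]
collar [([444.0, 296.0], 0.69, [0.432, -0.223, 0.02]), ([430.0, 261.0], 0.67, [0.506, -0.196, 0.02]), ([414.0, 320.0], 0.58, [0.383, -0.16, 0.02]), ([486.0, 294.0], 0.58, [0.436, -0.31, 0.02])]
tray [([265.0, 209.0], 0.58, [0.62, 0.154, 0.02])]

[... 275 characters left out ...]
-0.12, 0.02])]
worn_wheel [([371.0, 279.0], 0.75, [0.663, -0.04, 0.02])]
new_wheel [([266.0, 284.0], 0.96, [0.433, -0.034, 0.02])]
flange [([267.0, 228.0], 0.73, [0.438, 0.144, 0.02])]
collar [([243.0, 333.0], 0.76, [0.385, -0.16, 0.02]), ([224.0, 361.0], 0.71, [0.349, -0.222, 0.02]), ([266.0, 406.0], 0.66, [0.426, -0.32, 0.02]), ([265.0, 366.0], 0.52, [0.427, -0.239, 0.02]), ([304.0, 348.0], 0.49, [0.502, -0.205, 0.02])]
tray [([339.0, 222.0], 0.67, [0.618, 0.152, 0.02]), ([293.0, 157.0], 0.25, [0.521, 0.443, 0.02])]
tool_stand [([333.0, 437.0], 0.71, [0.537, -0.384, 0.02])]
oil_can [([291.0, 159.0], 0.81, [0.515, 0.433, 0.02])]
dressing_stick [([404.0, 265.0], 0.95, [0.746, -0.003, 0.02])]
```

View pics/top0.png

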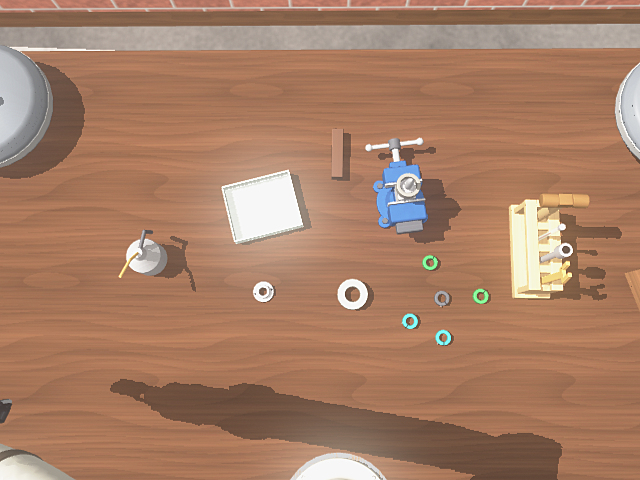

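View pics/side0.png

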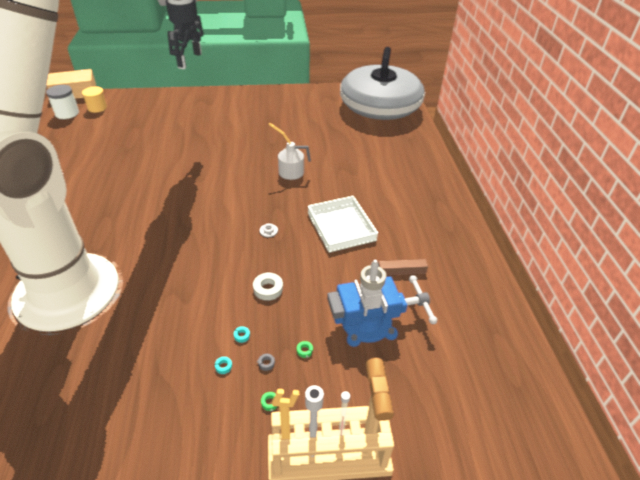

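Run:
```python
import cv2,numpy as np
a=cv2.imread('pics/top0.png')[235:345,340:510]; cv2.imwrite('pics/c0.png',cv2.resize(a,None,fx=4.5,fy=4.5,interpolation=cv2.INTER_CUBIC))
```

```text
(no output)
```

View pics/c0.png

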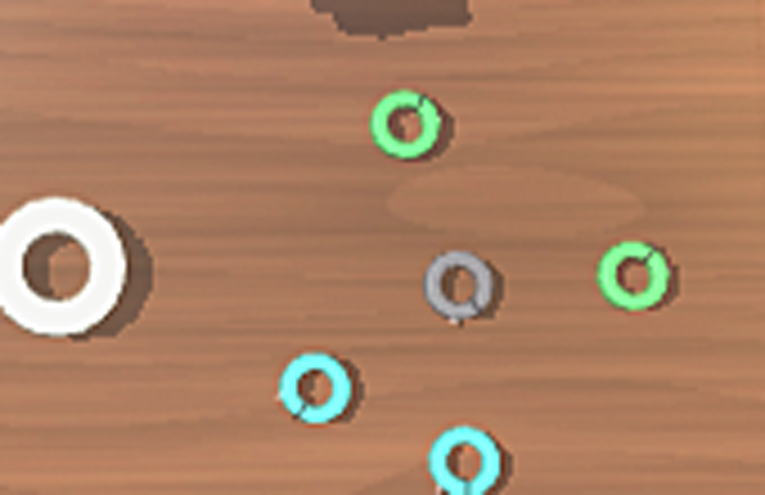

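Collar candidates: dark grey (442,298) is the black collar. Green ones at (430,263) and (481,296) and turquoise ones at (410,321) and (443,338) are look-alikes to avoid. For wheels, the new one is the larger ring on the bench at (353,294). The worn one is on the mandrel at (408,187), and the flange is at (263,292). The close crop confirms the grey collar, with its slit lower right and screw at the bottom.

```bash
cat >> h.py <<'E'
def blob(c,uv,r,f):
    """moments centroid of mask f(img) component nearest uv within radius r (outer contour ellipse fit)"""
    m=f(c['img'].astype(int)).astype(np.uint8)
    k=np.zeros_like(m); cv2.circle(k,(int(uv[0]),int(uv[1])),r,1,-1); m*=k
    cs,_=cv2.findContours(m,cv2.RETR_EXTERNAL,cv2.CHAIN_APPROX_NONE)
    h=cv2.convexHull(max(cs,key=cv2.contourArea)); M=cv2.moments(h)
    return np.array([M['m10']/M['m00'],M['m01']/M['m00']]),cv2.minAreaRect(h)
bright=lambda i:(i.min(2)>150)
grey=lambda i:((i.max(2)-i.min(2))<25)&(i.min(2)>90)
E
python3 - <<'E'
from h import *
t=cam('top'); s=cam('side')
tr=[('new',(353,294),(268,287),0.01,24,bright),('flange',(263,292),(269,230),0.005,18,bright),('collar',(442,298),(266,362),0.006,15,grey),('tray',(263,207),(342,223),0.013,50,bright)]
for n,a,b,z,r,f in tr:
    for c,uv in((t,a),(s,b)):
        p,e=blob(c,uv,r,f); print(n,p.round(1),np.round(e[1],1),round(e[2]),atz(c,p,z).round(4))
# mandrel tip triangulation test
for uv,c in(((408,186),t),((373,275),s)): print(atz(c,uv,.148).round(4))
for uv,c in(((415,180),t),((375,263),s)): print(atz(c,uv,.184).round(4))
m=blob(t,(263,207),50,bright)[1]; print([atz(t,q,.026)[:2].round(3).tolist() for q in cv2.boxPoints(m)])
w=cam('wrist'); save(w,'w0.png'); st=manip.get_state(); print(w['fx'],(-w['R'].T@w['t']).round(3),w['R'].round(2).tolist())
E
```

```text
new [352.1 293.9] [29.7 29.7] 45 [ 0.4379 -0.0311  0.01  ]
new [267.4 284.8] [26.2 28.3] 45 [ 0.4353 -0.0293  0.01  ]
flange [262.9 291.1] [20. 20.] 90 [0.4444 0.1579 0.005 ]
flange [268.2 229.5] [14.8 15.6] 45 [0.4419 0.1557 0.005 ]
collar [441.2 297.9] [14. 14.] 90 [ 0.4295 -0.2194  0.006 ]
collar [265.9 361.4] [14.4 15.2] 53 [ 0.4274 -0.22    0.006 ]
tray [261.5 206.5] [59.9 71.3] 76 [0.6267 0.1632 0.013 ]
tray [341.9 222.9] [50.6 62.2] 77 [0.6256 0.1576 0.013 ]
[ 0.6358 -0.1366  0.148 ]
[ 0.6362 -0.1419  0.148 ]
[ 0.6379 -0.1452  0.184 ]
[ 0.6357 -0.1451  0.184 ]
[[0.669, 0.253], [0.707, 0.104], [0.579, 0.072], [0.542, 0.219]]
384.6590640245822 [0.182 0.629 0.375] [[0.38, 0.92, 0.0], [0.88, -0.37, 0.29], [0.27, -0.11, -0.96]]
```

View pics/w0.png

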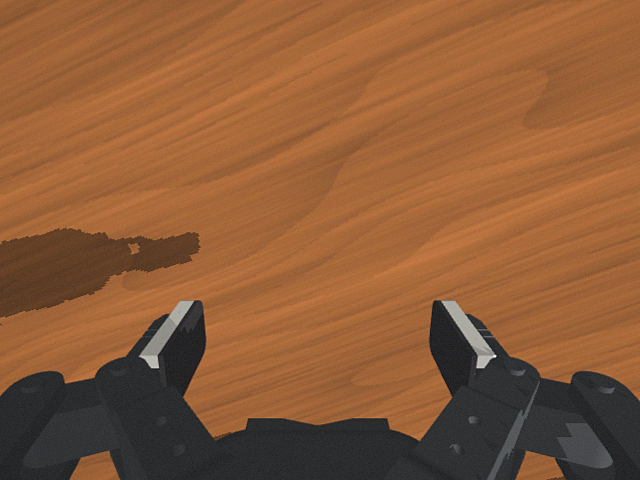

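The wrist view shows the open finger pads around (175,330) and (465,330), with empty bench beyond. Next I move above the mandrel.

apply_moves(
  series=[
    [[0.019,-0.037,0.001,0,0,0.02],[0.019,-0.037,0.001,0,0,0.02],[0.019,-0.037,0.001,0,0,0.02],[0.019,-0.037,0.001,0,0,0.02],[0.019,-0.037,0.001,0,0,0.02],[0.019,-0.037,0.001,0,0,0.02],[0.019,-0.037,0.001,0,0,0.02],[0.019,-0.037,0.001,0,0,0.02]],
  ],
)

```text
clock: 1.95
eef_pos: [0.4019, 0.3027, 0.4131]
tool_rot: [180.0, 0.0, 166.7]
contact_force: [0.4, -0.2, 0.1]
grip_width: 0.0853
grasp_force: 0.0
```

apply_moves(
  series=[
    [[0.019,-0.037,0.001,0,0,0.02],[0.019,-0.037,0.001,0,0,0.02],[0.019,-0.037,0.001,0,0,0.02],[0.019,-0.037,0.001,0,0,0.02],[0.019,-0.037,0.001,0,0,0.02],[0.019,-0.037,0.001,0,0,0.02],[0.019,-0.037,0.001,0,0,0.02],[0.019,-0.037,0.001,0,0,0.02]],
  ],
)

```text
clock: 2.75
eef_pos: [0.5539, 0.0067, 0.4211]
tool_rot: [180.0, 0.0, 175.8]
contact_force: [0.6, 0.2, 0.5]
grip_width: 0.0856
grasp_force: 0.0
```

apply_moves(
  series=[
    [[0.02,-0.037,0.001,0,0,0.02],[0.02,-0.037,0.001,0,0,0.02],[0.02,-0.037,0.001,0,0,0.02],[0.02,-0.037,0.001,0,0,0.014],[0,0,0,0,0,0],[0,0,0,0,0,0]],
  ],
)

```text
clock: 3.35
eef_pos: [0.6334, -0.1411, 0.4241]
tool_rot: [180.0, -0.0, 179.9]
contact_force: [-0.6, 0.5, 0.7]
grip_width: 0.0856
grasp_force: 0.0
```

Run:
```python
from h import *
w=cam('wrist'); save(w,'w1.png'); s=manip.get_state(); print(s['clock'],s['eef_pos'],s['tool_rot'],s['contact_force'])
print((-w['R'].T@w['t']).round(3),w['R'].round(2).tolist())
for p in [(.636,-.142,.128),(.636,-.142,.148),(.636,-.142,.184)]: print(proj(w,p).round(1))
```

```text
3.4 [ 0.63325401 -0.13931397  0.42429809] [ 1.79940994e+02 -4.42139731e-02 -1.79993982e+02] [ 0.48554893  0.04039254 -0.60412732]
[ 0.561 -0.141  0.394] [[0.0, 1.0, 0.0], [0.96, -0.0, 0.29], [0.29, 0.0, -0.96]]
[315.2 226.6]
[315.1 234.7]
[314.8 252.8]
```

View pics/w1.png

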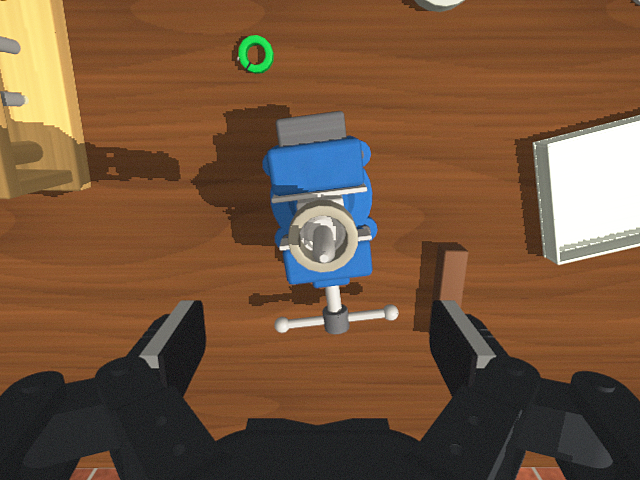

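The wrist view shows the worn wheel centred near (323,236) with the mandrel tip near (322,258). The finger midline is at about column 317.5, the tray is at right, and the dressing stick is near (443,280).

```bash
cat >> h.py <<'E'
def ell(c,uv,rmin,rmax,dark=False):
    """outer circle edge: radial strongest gradient search around uv, fit ellipse robustly"""
    g=cv2.GaussianBlur(cv2.cvtColor(np.ascontiguousarray(c['img']),cv2.COLOR_RGB2HSV)[:,:,1 if not dark else 2].astype(np.float32),(0,0),1)
    c0=np.array(uv,float)
    for it in range(3):
        P=[]
        for a in np.linspace(0,2*np.pi,120,endpoint=False):
            r=np.arange(rmin,rmax,.25); x=c0[0]+r*np.cos(a); y=c0[1]+r*np.sin(a)
            v=cv2.remap(g,x.astype(np.float32)[None],y.astype(np.float32)[None],1)[0]; d=np.gradient(v)
            k=np.argmax(d if not dark else np.abs(d)); P.append((x[k],y[k]))
        P=np.array(P); 
        for _ in range(3):
            e=cv2.fitEllipseDirect(P.astype(np.float32)); rr=np.hypot(*((P-e[0]).T)); th=np.deg2rad(e[2])
            q=(P-e[0])@np.array([[np.cos(th),-np.sin(th)],[np.sin(th),np.cos(th)]]); res=np.abs(np.hypot(q[:,0]/e[1][0]*2,q[:,1]/e[1][1]*2)-1)
            P=P[res<=max(np.quantile(res,.85),.02)]
        c0=np.array(e[0])
    return e,len(P)
E
python3 - <<'E'
from h import *
w=[cam('wrist') for _ in range(3)]
for c in w: print((-c['R'].T@c['t']).round(4), c['cx'],c['cy'],manip.get_state()['eef_pos'].round(4))
c=w[0]
e,n=ell(c,(323.5,236.5),26,42); print(e,n)
hsv=cv2.cvtColor(np.ascontiguousarray(c['img']),cv2.COLOR_RGB2HSV); print(hsv[236,280:300].tolist()); print(atz(c,e[0],.148))
for r in (303,306): print(c['img'][r,170:215].sum(1)//3, c['img'][r,420:465].sum(1)//3)
E
```

```text
[ 0.5607 -0.139   0.3945] 317.16576287474794 233.70101654831356 [ 0.6332 -0.1378  0.4248]
[ 0.5606 -0.1382  0.3947] 317.16576287474794 233.70101654831356 [ 0.6332 -0.1378  0.4248]
[ 0.5606 -0.1378  0.3949] 317.16576287474794 233.70101654831356 [ 0.6332 -0.1378  0.4248]
((318.7965393066406, 233.8605194091797), (70.26145935058594, 78.48018646240234), 166.53814697265625) 73
[[107, 136, 94], [4, 27, 65], [8, 30, 69], [0, 7, 73], [30, 7, 75], [21, 53, 96], [17, 49, 120], [21, 44, 116], [23, 39, 118], [20, 45, 113], [27, 39, 117], [20, 49, 115], [20, 45, 118], [21, 52, 118], [23, 48, 111], [19, 48, 102], [23, 56, 73], [23, 23, 102], [21, 22, 150], [23, 16, 140]]
[ 0.63533113 -0.13753179  0.148     ]
[ 89  89  92  86  89  88  87  90 105 115 114 115 115 112 117 118 117 115
 114 113 118 117  87  22  32  32  29  27  20  31  22  27  55  91  84  86
  81  84  86  82  86  89  86  85  86] [ 55  50  54  54  55  48  53  58  53  49  48  43  40  25  25  23  28  28
  34  31  26  28  50  99 118 113 114 118 110 116 114 115 115 115 115 115
 114 117 107  86  84  91  91  86  90]
[ 86  86  85  88  88  91 111 113 116 114 115 111 115 117 111 112 113 113
 113 114  84  20  24  35  30  26  25  26  26  30  26  19  38  68  87  87
  86  86  86  88  82  89  89  89  86] [ 54  49  51  52  48  48  52  51  48  45  36  46  38  27  29  33  30  28
  23  33  23  30  23  23  56 100 118 112 115 115 118 115 113 114 113 112
 112 115 113  86  85  87  88  87  92]
```

apply_moves(
  series=[
    [[0,0,-0.02,0,0,0],[0,0,-0.02,0,0,0],[0,0,-0.02,0,0,0],[0,0,-0.01,0,0,0],[0,0,0,0,0,0],[0,0,0,0,0,0],[0,0,0,0,0,0],[0,0,0,0,0,0]],
  ],
)

```text
clock: 4.35
eef_pos: [0.6338, -0.1398, 0.356]
tool_rot: [-180.0, 0.1, -180.0]
contact_force: [0.7, 0.8, -0.0]
grip_width: 0.0856
grasp_force: 0.0
```

Run:
```python
from h import *
for _ in range(3):
    c=cam('wrist'); print((-c['R'].T@c['t']).round(4),manip.get_state()['eef_pos'].round(4))
save(c,'w2.png',(160,100,480,340),2.5)
for p in [(.636,-.137,.148),(.636,-.137,.184)]: print(proj(c,p).round(1))
```

```text
[ 0.5613 -0.1395  0.326 ] [ 0.6337 -0.1398  0.3558]
[ 0.5612 -0.1396  0.3258] [ 0.6336 -0.1398  0.3555]
[ 0.5611 -0.1396  0.3256] [ 0.6335 -0.1398  0.3554]
[322.2 273.6]
[323.3 308. ]
```

View pics/w2.png

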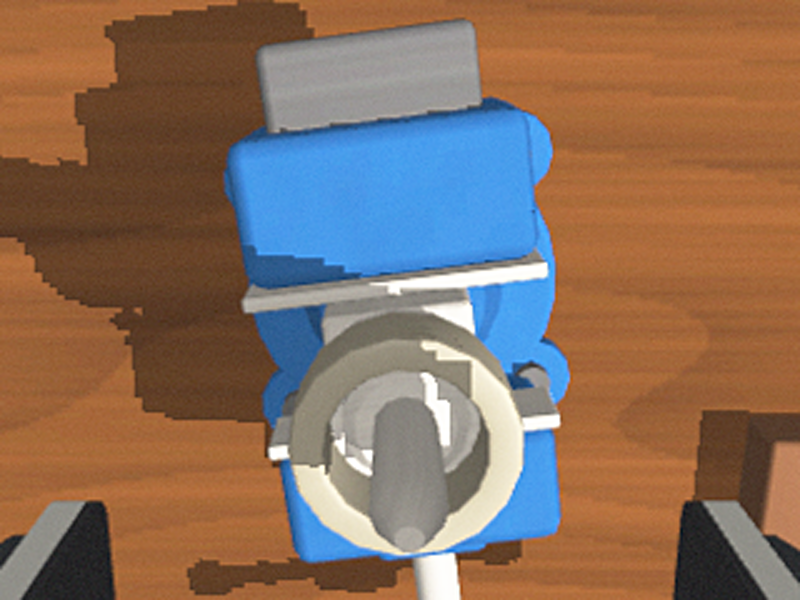

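The close crop shows the wheel's top face spanning columns 290–522 (full-frame centre about (322.4,277)), and the mandrel tip at about (324,317). The axis is therefore at about x 0.638, y −0.137. I'll descend and grip.

apply_moves(
  series=[
    [[0.005,0.003,-0.01,0,0,0],[0,0,-0.015,0,0,0],[0,0,-0.015,0,0,0],[0,0,-0.012,0,0,0],[0,0,-0.006,0,0,0],[0,0,0,0,0,0]],
  ],
)

```text
clock: 5.1
eef_pos: [0.6377, -0.1367, 0.2948]
tool_rot: [180.0, -0.2, -180.0]
contact_force: [-0.1, 1.4, -1.8]
grip_width: 0.0855
grasp_force: 0.0
```

apply_moves(
  series=[
    [[0,0,0,0,0,0],[0,0,0,0,0,0],[0,0,0,0,0,0],[0,0,0,0,0,0],[0,0,0,0,0,0],[0,0,0,0,0,0],[0,0,0,0,0,0],[0,0,0,0,0,0]],
  ],
  gripper=0,
)

```text
clock: 5.9
eef_pos: [0.6389, -0.1368, 0.298]
tool_rot: [-180.0, 0.1, -180.0]
contact_force: [-0.5, -0.4, 5.1]
grip_width: 0.0459
grasp_force: 61.9
```

Run:
```python
from h import *
s=manip.get_state(); print(s['eef_pos'],s['contact_force'],s['ft_torque'],s['grip_width'],s['grasp_force'])
c=cam('wrist'); save(c,'w3.png')
```

```text
[ 0.63893031 -0.13683054  0.29801135] [-0.47206113 -0.39236834  5.05607144] [0.03545618 0.0860764  0.04040111] 0.045879637738359555 61.86345314607024
```

View pics/w3.png

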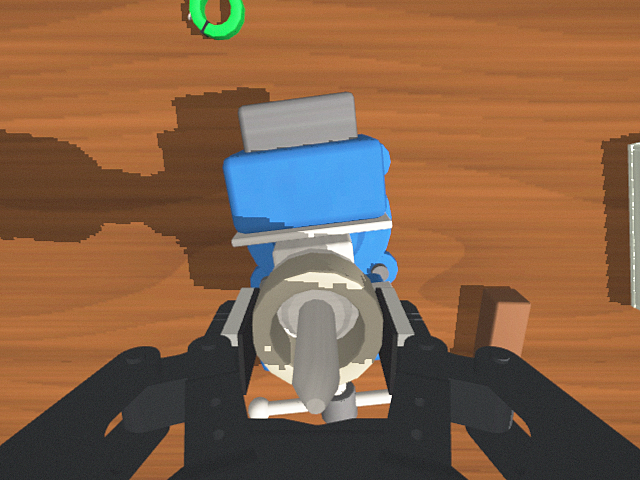

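The worn wheel is held (grip 62 N) and the mandrel tip sits on the finger midline at (315,405). I'll lift it and carry it to the tray.

apply_moves(
  series=[
    [[0,0,0.01,0,0,0],[0,0,0.015,0,0,0],[0,0,0.02,0,0,0],[0,0,0.02,0,0,0],[0,0,0.01,0,0,0],[-0.001,0.03,0,0,0,0],[-0.001,0.04,0,0,0,0],[-0.002,0.04,0,0,0,0]],
  ],
)

```text
clock: 6.75
eef_pos: [0.6342, -0.0263, 0.3722]
tool_rot: [-180.0, 0.0, 179.9]
contact_force: [0.6, 0.7, 0.2]
grip_width: 0.0455
grasp_force: 61.4
```

apply_moves(
  series=[
    [[-0.002,0.04,0,0,0,0],[-0.002,0.04,0,0,0,0],[-0.002,0.04,0,0,0,0],[-0.002,0.04,-0.02,0,0,0],[0,0.027,-0.02,0,0,0],[0,0,-0.03,0,0,0],[0,0,-0.03,0,0,0],[0,0,-0.03,0,0,0]],
  ],
)

```text
clock: 7.55
eef_pos: [0.6262, 0.1607, 0.241]
tool_rot: [-180.0, 0.0, -179.9]
contact_force: [-0.2, -0.1, -0.7]
grip_width: 0.0456
grasp_force: 61.4
```

apply_moves(
  series=[
    [[0,0,-0.03,0,0,0],[0,0,-0.02,0,0,0],[0,0,-0.008,0,0,0],[0,0,-0.004,0,0,0],[0,0,-0.002,0,0,0],[0,0,0,0,0,0],[0,0,0,0,0,0]],
  ],
)

```text
clock: 8.25
eef_pos: [0.627, 0.1604, 0.179]
tool_rot: [180.0, 0.1, -180.0]
contact_force: [-0.9, 0.3, 0.0]
grip_width: 0.0461
grasp_force: 61.4
```

Run:
```python
from h import *
c=cam('side'); s=manip.get_state(); print(s['eef_pos'],s['contact_force'],s['grip_width'],s['grasp_force'])
save(c,'s1.png',(250,110,450,260),4)
```

```text
[0.62689556 0.1603603  0.17889689] [0.30950379 0.18053776 0.46140894] 0.04587848283526827 61.36421112343669
```

View pics/s1.png

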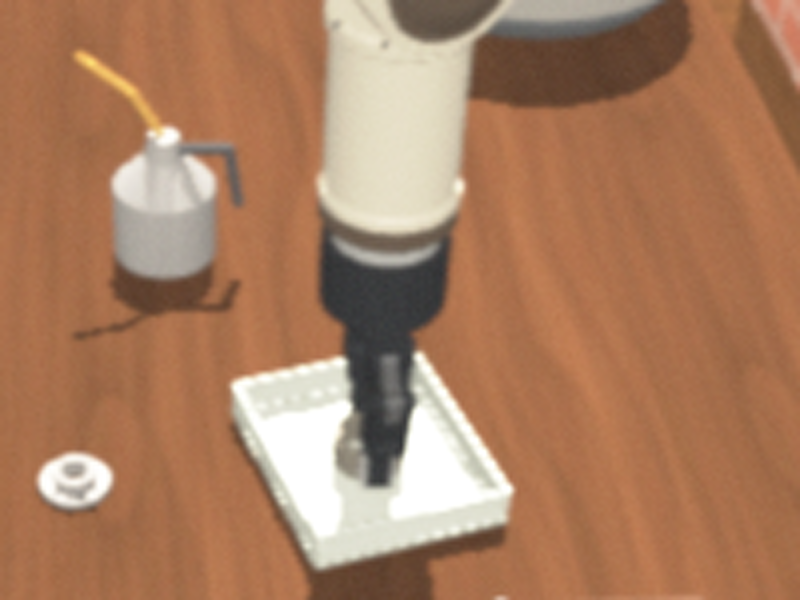

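The side view shows the wheel between the fingers, over the middle of the tray with a small gap beneath. I'll lower it until it touches.

apply_moves(
  series=[
    [[0,0,-0.002,0,0,0],[0,0,-0.002,0,0,0],[0,0,-0.002,0,0,0],[0,0,0,0,0,0],[0,0,0,0,0,0]],
  ],
)

```text
clock: 8.8
eef_pos: [0.6267, 0.1604, 0.1743]
tool_rot: [-180.0, 0.0, -180.0]
contact_force: [-7.1, -1.7, 17.5]
grip_width: 0.0457
grasp_force: 71.3
```

apply_moves(
  series=[
    [[0,0,-0.0015,0,0,0],[0,0,0,0,0,0],[0,0,0,0,0,0]],
  ],
)

```text
clock: 9.1
eef_pos: [0.6267, 0.1604, 0.1742]
tool_rot: [-180.0, 0.0, -180.0]
contact_force: [-10.1, -2.1, 28.6]
grip_width: 0.0456
grasp_force: 77.0
```

apply_moves(
  series=[
    [[0,0,0.002,0,0,0],[0,0,0,0,0,0]],
  ],
)

```text
clock: 9.3
eef_pos: [0.6267, 0.1604, 0.1743]
tool_rot: [-180.0, 0.1, -180.0]
contact_force: [-4.8, -1.3, 15.1]
grip_width: 0.0455
grasp_force: 69.8
```

apply_moves(
  series=[
    [[0,0,0,0,0,0],[0,0,0,0,0,0],[0,0,0,0,0,0],[0,0,0,0,0,0],[0,0,0.01,0,0,0],[0,0,0.03,0,0,0],[0,0,0.04,0,0,0],[0,0,0.04,0,0,0]],
  ],
  gripper=1,
)

```text
clock: 10.1
eef_pos: [0.6261, 0.1602, 0.2935]
tool_rot: [-180.0, -0.1, -180.0]
contact_force: [0.6, 0.8, 0.1]
grip_width: 0.0857
grasp_force: 0.0
```

Run:
```python
from h import *
c=cam('wrist'); s=manip.get_state(); print(s['eef_pos'],s['contact_force'],s['grip_width'])
save(c,'w4.png',(120,80,520,380),2)
for q in('worn_wheel','new_wheel'): print([(np.round(d['xy']).tolist(),round(d['confidence'],2),atz(c,d['xy'],0.013).round(3).tolist()) for d in spotter.spot_in(q,'wrist')])
```

```text
[0.62885023 0.16115572 0.30169338] [ 1.83752541 -0.0937062   4.4598942 ] 0.08555737682432744
[([318.0, 246.0], 0.56, [0.638, 0.161, 0.013])]
[]
```

View pics/w4.png

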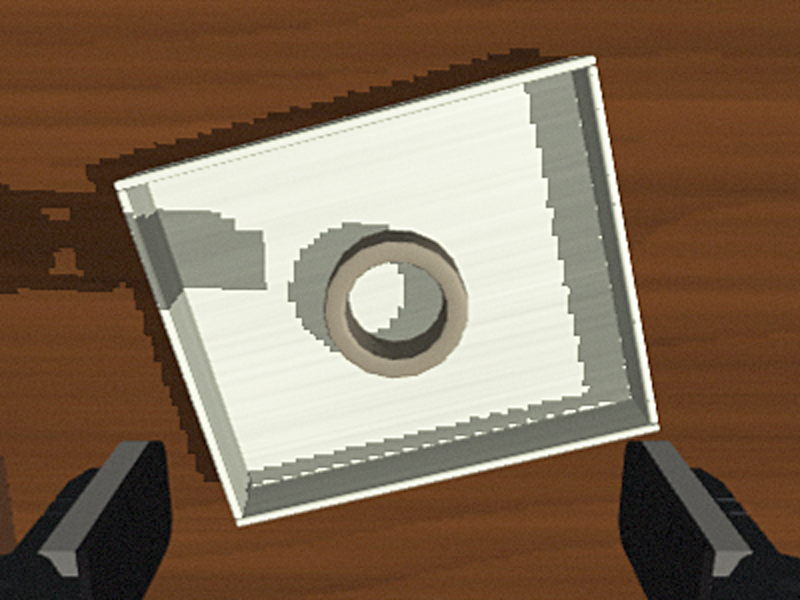

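The worn wheel lies flat near the middle of the tray, centred near (318,234). Next is the new wheel.

apply_moves(
  series=[
    [[-0.024,-0.024,0,0,0,0],[-0.024,-0.024,0,0,0,0],[-0.024,-0.024,0,0,0,0],[-0.024,-0.024,0,0,0,0],[-0.024,-0.024,0,0,0,0],[-0.024,-0.024,0,0,0,0],[-0.024,-0.024,0,0,0,0],[-0.024,-0.024,0,0,0,0]],
  ],
)

```text
clock: 11.05
eef_pos: [0.4327, -0.0326, 0.2915]
tool_rot: [180.0, -0.1, -180.0]
contact_force: [0.2, -0.6, -0.2]
grip_width: 0.0853
grasp_force: 0.0
```

apply_moves(
  series=[
    [[0,0,0,0,0,0],[0,0,0,0,0,0],[0,0,0,0,0,0],[0,0,0,0,0,0],[0,0,0,0,0,0],[0,0,0,0,0,0]],
  ],
)

```text
clock: 11.65
eef_pos: [0.4347, -0.0312, 0.2921]
tool_rot: [180.0, -0.0, -179.9]
contact_force: [0.4, 0.5, -0.5]
grip_width: 0.0854
grasp_force: 0.0
```

Run:
```python
from h import *
c=cam('wrist'); s=manip.get_state(); print(s['eef_pos'])
m=(cv2.cvtColor(np.ascontiguousarray(c['img']),cv2.COLOR_RGB2HSV)[:,:,1]<70)&(c['img'].min(2)>120)
print([(d['xy'],d['confidence']) for d in spotter.spot_in('new_wheel','wrist')])
uv=spotter.spot_in('new_wheel','wrist')[0]['xy']
p,e=blob(c,uv,75,lambda i:m); print(p,e,atz(c,p,.02))
ys,xs=np.where(m[:290]);print(xs.min(),xs.max(),ys.min(),ys.max())
save(c,'w5.png',(120,80,520,380),2)
```

```text
[ 0.43460215 -0.03135975  0.29212099]
[([317.9, 253.1], 0.89)]
[317.20110587 233.92251776] ((316.85882568359375, 234.8647003173828), (91.2192611694336, 95.66634368896484), 77.47119140625) [ 0.43570978 -0.03073418  0.02      ]
0 618 68 280
```

View pics/w5.png

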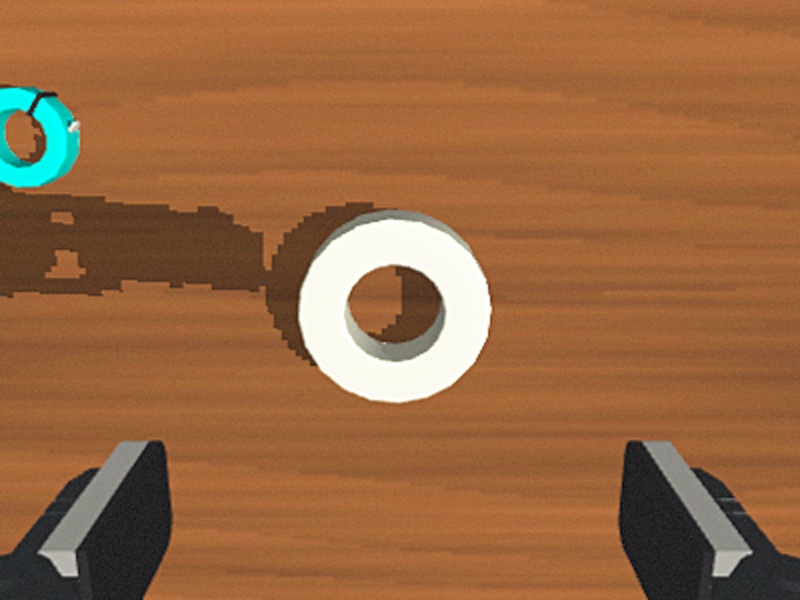

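The new wheel's top face spans columns 299–490 and rows 218–402 in the crop, so its centre is at about (0.4365, −0.031). I'll descend onto it.

apply_moves(
  series=[
    [[0.0025,0.001,-0.02,0,0,0],[0,0,-0.03,0,0,0],[0,0,-0.03,0,0,0],[0,0,-0.02,0,0,0],[0,0,-0.013,0,0,0],[0,0,-0.0055,0,0,0],[0,0,0,0,0,0],[0,0,0,0,0,0]],
  ],
)

```text
clock: 12.6
eef_pos: [0.4372, -0.0307, 0.1742]
tool_rot: [-180.0, 0.0, -180.0]
contact_force: [-0.1, 0.2, 0.2]
grip_width: 0.0854
grasp_force: 0.0
```

apply_moves(
  series=[
    [[0,0,0,0,0,0],[0,0,0,0,0,0],[0,0,0,0,0,0],[0,0,0,0,0,0],[0,0,0,0,0,0],[0,0,0,0,0,0],[0,0,0,0,0,0],[0,0,0,0,0,0]],
  ],
  gripper=0,
)

```text
clock: 13.4
eef_pos: [0.4374, -0.0307, 0.175]
tool_rot: [-180.0, 0.1, -180.0]
contact_force: [-1.5, 0.7, 9.7]
grip_width: 0.0605
grasp_force: 63.1
```

apply_moves(
  series=[
    [[0,0,0.005,0,0,0],[0,0,0.005,0,0,0],[0,0,0.01,0,0,0],[0,0,0.01,0,0,0],[0,0,0.01,0,0,0],[0,0,0,0,0,0],[0,0,0,0,0,0]],
  ],
)

```text
clock: 14.1
eef_pos: [0.437, -0.0308, 0.2142]
tool_rot: [-180.0, 0.1, -180.0]
contact_force: [0.5, -0.0, -0.7]
grip_width: 0.0608
grasp_force: 65.8
```

Run:
```python
from h import *
c=cam('wrist'); s=manip.get_state(); print(s['eef_pos'],s['contact_force'],s['grip_width'],s['grasp_force'])
save(c,'w6.png',(120,180,520,480),2)
```

```text
[ 0.43682451 -0.03079469  0.21378808] [-1.06153134 -0.25368273 -1.77433552] 0.061012354996066165 65.75147124007344
```

View pics/w6.png

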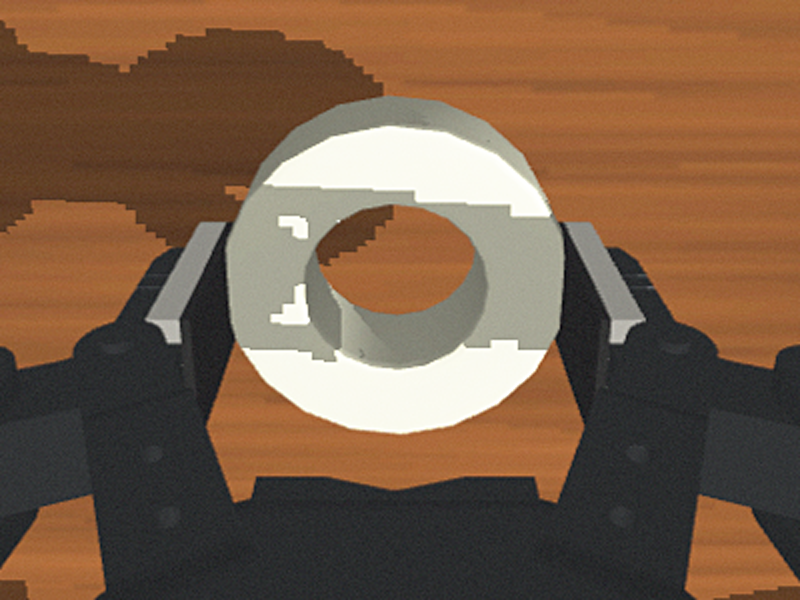

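The new wheel is held level and centred, with its top-face centre at about (317.5,320). I'll work out its offset in the tool.

Run:
```python
from h import *
c=cam('wrist'); s=manip.get_state(); p=s['eef_pos']; print(p)
for z in(.153,.155): print(atz(c,(317.5,320),p[2]-z)-p)
m=(cv2.cvtColor(np.ascontiguousarray(c['img']),cv2.COLOR_RGB2HSV)[:,:,1]<60)&(c['img'].min(2)>60)
# tip re-evaluation with w3 pose (TCP .6385,-.137,.2975): tool-frame geometry
d=(315.5,407); 
o,r=ray(c,d); k=(p[2]-(.2975-.184)-o[2])/r[2]; print('tip rel tool',(o+r*k-p).round(4))
o,r=ray(c,(324,317)); k=(p[2]-(.3555-.184)-o[2])/r[2]; print('tip rel tool w2',(o+r*k-p).round(4))
```

```text
[ 0.43669169 -0.03075214  0.21356412]
[-0.00251497  0.00041024 -0.153     ]
[-0.00138232  0.00041378 -0.155     ]
tip rel tool [ 0.0009 -0.0002 -0.1135]
tip rel tool w2 [ 0.0066  0.0031 -0.1715]
```

apply_moves(
  series=[
    [[0,0,0.03,0,0,0],[0,0,0.04,0,0,0],[0,0,0.04,0,0,0],[0.0225,-0.011,0.042,0,0,0],[0.03,-0.015,0,0,0,0],[0.03,-0.015,0,0,0,0],[0.03,-0.015,0,0,0,0],[0.03,-0.015,0,0,0,0]],
  ],
)

```text
clock: 15.0
eef_pos: [0.5802, -0.1023, 0.3649]
tool_rot: [180.0, -0.1, -180.0]
contact_force: [-0.0, 0.8, -1.8]
grip_width: 0.0611
grasp_force: 66.0
```

apply_moves(
  series=[
    [[0.03,-0.015,0,0,0,0],[0.02,-0.012,0,0,0,0],[0.01,-0.008,0,0,0,0],[0,0,0,0,0,0],[0,0,0,0,0,0],[0,0,0,0,0,0],[0,0,0,0,0,0],[0,0,0,0,0,0]],
  ],
)

```text
clock: 15.8
eef_pos: [0.639, -0.1362, 0.366]
tool_rot: [180.0, 0.0, -180.0]
contact_force: [-0.1, 0.3, -1.7]
grip_width: 0.0607
grasp_force: 65.9
```

Run:
```python
from h import *
c=cam('wrist'); s=manip.get_state(); print(s['eef_pos'],s['grip_width'],s['grasp_force'])
a=c['img'][260:390,215:425,::-1]; d=cam('side'); b=d['img'][200:330,310:440,::-1]
cv2.imwrite('pics/p7.png',np.hstack([cv2.resize(a,(525,325),interpolation=2),cv2.resize(b,(270,325),interpolation=2)]))
save(d,'s7.png'); save(c,'w7.png')
```

```text
[ 0.63913281 -0.13632734  0.3660528 ] 0.06089312756362285 65.94367761164904
```

View pics/p7.png

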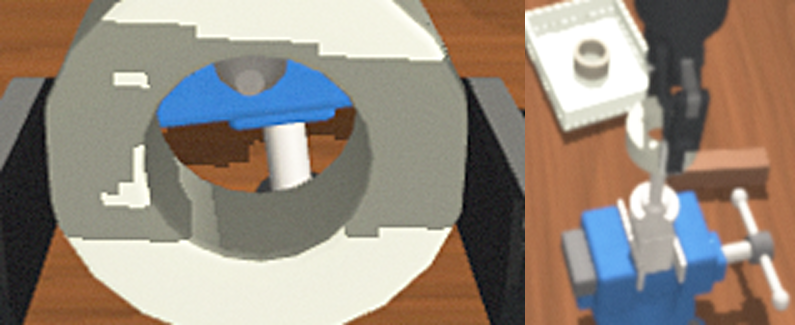

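The tip is seen through the bore at full-frame (315.8,292.8), and the lower rim of the bore's far end is at about row 336.

Run:
```python
from h import *
c=cam('wrist'); p=manip.get_state()['eef_pos']; print(p)
print('tip at z.184',atz(c,(315.8,292.8),.184), 'rel',atz(c,(315.8,292.8),.184)-p)
zb=p[2]-.1745; zt=zb+.02
def X(r,z): return atz(c,(317.5,r),z)[0]-p[0]
print('bottom rim +x edge -> centre', X(336,zb)-.0165)
print('top face: bore edges rows', X(260+58/2.5,zt), X(260+258/2.5,zt))
print('outer y', [atz(c,(215+u/2.5,260+150/2.5),zt)[1]-p[1] for u in(47,467)])
print('bore y', [atz(c,(215+u/2.5,260+150/2.5),zt)[1]-p[1] for u in(150,372)])
print([proj(c,(p[0]+dx,p[1],zb)).round(1) for dx in(-.003,0,.003)])
```

```text
[ 0.63924203 -0.13654073  0.3659663 ]
tip at z.184 [ 0.63961811 -0.13670463  0.184     ] rel [ 3.76081232e-04 -1.63896146e-04 -1.81966302e-01]
bottom rim +x edge -> centre 0.0005468264555242436
top face: bore edges rows -0.016503775605617332 0.01632669579817969
outer y [np.float64(-0.029893455141109887), np.float64(0.031184610048615585)]
bore y [np.float64(-0.014917949850535073), np.float64(0.017366341929416718)]
[array([316.1, 293.3]), array([316.1, 299.8]), array([316.1, 306.4])]
```

In the tool frame the bore centre (x 0.0005, y +0.001) and the tip (0.0004, −0.0002) agree, so I only nudge y by −1 mm and lower.

apply_moves(
  series=[
    [[0,-0.001,-0.005,0,0,0],[0,0,-0.01,0,0,0],[0,0,-0.01,0,0,0],[0,0,-0.01,0,0,0],[0,0,-0.01,0,0,0],[0,0,-0.005,0,0,0],[0,0,0,0,0,0],[0,0,0,0,0,0]],
  ],
)

```text
clock: 16.75
eef_pos: [0.6395, -0.1377, 0.3157]
tool_rot: [180.0, 0.0, -180.0]
contact_force: [0.1, -0.1, -1.1]
grip_width: 0.0606
grasp_force: 65.9
```

apply_moves(
  series=[
    [[0,0,-0.002,0,0,0],[0,0,-0.002,0,0,0],[0,0,-0.002,0,0,0],[0,0,-0.002,0,0,0],[0,0,0,0,0,0],[0,0,0,0,0,0]],
  ],
)

```text
clock: 17.35
eef_pos: [0.6394, -0.1377, 0.3076]
tool_rot: [180.0, -0.0, -180.0]
contact_force: [-0.5, -0.7, -0.8]
grip_width: 0.0613
grasp_force: 65.9
```

Already about 3 mm below the spigot top, with no contact. Continuing.

apply_moves(
  series=[
    [[0,0,-0.0015,0,0,0],[0,0,-0.0015,0,0,0],[0,0,-0.001,0,0,0],[0,0,0,0,0,0],[0,0,0,0,0,0]],
  ],
)

```text
clock: 17.85
eef_pos: [0.6394, -0.1377, 0.3037]
tool_rot: [180.0, -0.0, -180.0]
contact_force: [-0.0, -0.5, -0.5]
grip_width: 0.0607
grasp_force: 65.9
```

apply_moves(
  series=[
    [[0,0,-0.001,0,0,0],[0,0,-0.0005,0,0,0],[0,0,0,0,0,0],[0,0,0,0,0,0]],
  ],
)

```text
clock: 18.25
eef_pos: [0.6394, -0.1378, 0.3032]
tool_rot: [-180.0, 0.0, -180.0]
contact_force: [-3.7, -0.1, 5.4]
grip_width: 0.061
grasp_force: 66.6
```

Contact at the expected seated height, so I release.

apply_moves(
  series=[
    [[0,0,0,0,0,0],[0,0,0,0,0,0],[0,0,0,0,0,0],[0,0,0,0,0,0],[0,0,0,0,0,0],[0,0,0,0,0,0]],
  ],
  gripper=1,
)

```text
clock: 18.85
eef_pos: [0.6394, -0.1377, 0.3021]
tool_rot: [180.0, -0.0, -180.0]
contact_force: [-0.8, -0.3, -0.1]
grip_width: 0.0855
grasp_force: 0.0
```

apply_moves(
  series=[
    [[0,0,0.01,0,0,0],[0,0,0.02,0,0,0],[0,0,0.03,0,0,0],[0,0,0.02,0,0,0],[0,0,0,0,0,0],[0,0,0,0,0,0],[0,0,0,0,0,0],[0,0,0,0,0,0]],
  ],
)

```text
clock: 19.65
eef_pos: [0.6389, -0.1376, 0.3808]
tool_rot: [180.0, -0.1, -180.0]
contact_force: [-0.4, -0.1, 0.2]
grip_width: 0.0856
grasp_force: 0.0
```

Run:
```python
from h import *
c=cam('wrist'); s=manip.get_state(); p=s['eef_pos']; print(p)
a=c['img'][190:340,220:420,::-1]; d=cam('side'); b=d['img'][230:330,320:430,::-1]
cv2.imwrite('pics/p8.png',np.hstack([cv2.resize(a,(480,360),interpolation=2),cv2.resize(b,(320,360),interpolation=2)]))
for q in [(.639,-.137,.148),(.639,-.137,.184)]: print(proj(c,q).round(1))
th=np.linspace(0,2*np.pi,4,endpoint=False)
print([proj(c,(.639+.032*np.cos(t),-.137+.032*np.sin(t),.148)).round(1).tolist() for t in th])
```

```text
[ 0.63897087 -0.13767373  0.38090501]
[317.5 253.6]
[317.6 279.4]
[[317.4, 305.3], [374.6, 253.6], [317.5, 197.4], [260.4, 253.6]]
```

View pics/p8.png

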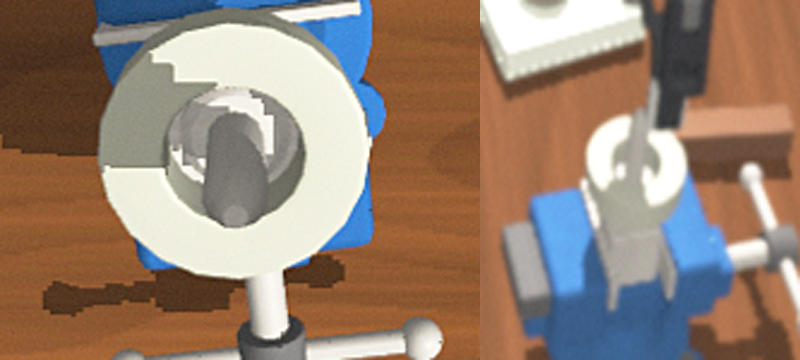

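The new wheel is seated square and centred on (0.639, −0.137): its rim and the tip both project where predicted. Next is the flange.

apply_moves(
  series=[
    [[-0.02,0.03,0,0,0,0],[-0.02,0.03,0,0,0,0],[-0.02,0.03,0,0,0,0],[-0.02,0.03,-0.01,0,0,0],[-0.02,0.03,-0.01,0,0,0],[-0.02,0.03,-0.01,0,0,0],[-0.02,0.03,-0.01,0,0,0],[-0.02,0.03,-0.02,0,0,0]],
  ],
)

```text
clock: 20.55
eef_pos: [0.479, 0.1034, 0.3226]
tool_rot: [180.0, 0.1, 180.0]
contact_force: [-0.2, 0.8, 0.2]
grip_width: 0.0856
grasp_force: 0.0
```

apply_moves(
  series=[
    [[-0.02,0.03,-0.02,0,0,0],[-0.016,0.025,-0.0225,0,0,0],[0,0,-0.03,0,0,0],[0,0,0,0,0,0],[0,0,0,0,0,0],[0,0,0,0,0,0],[0,0,0,0,0,0],[0,0,0,0,0,0]],
  ],
  gripper=0.6,
)

```text
clock: 21.35
eef_pos: [0.4442, 0.1569, 0.2508]
tool_rot: [180.0, 0.1, 179.9]
contact_force: [0.1, -0.1, -0.0]
grip_width: 0.0511
grasp_force: 0.0
```

Run:
```python
from h import *
c=cam('wrist'); s=manip.get_state(); p=s['eef_pos']; print(p,s['grip_width'])
save(c,'w9.png',(160,150,480,390),2.5)
for q in [(.443,.157,.006),(.443,.157,.014)]: print(proj(c,q).round(1))
```

```text
[0.44396119 0.15697547 0.25059471] 0.05092712111648947
[316.4 243. ]
[316.4 247.5]
```

View pics/w9.png

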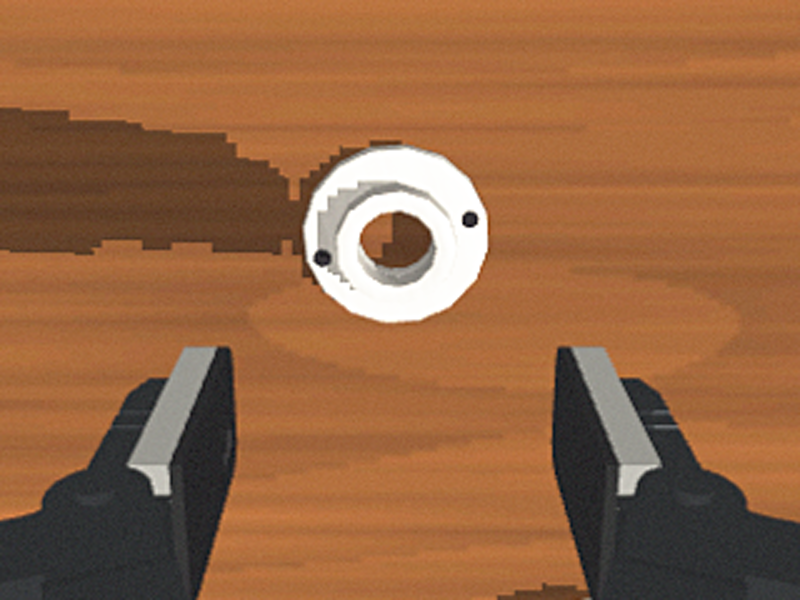

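The flange disc is centred near (318.4,244), at (0.4437, 0.158), with its hub up. I'll grip it by the hub.

apply_moves(
  series=[
    [[0.0005,0.001,-0.02,0,0,0],[0,0,-0.02,0,0,0],[0,0,-0.015,0,0,0],[0,0,-0.01,0,0,0],[0,0,-0.005,0,0,0],[0,0,0,0,0,0],[0,0,0,0,0,0]],
  ],
)

```text
clock: 22.1
eef_pos: [0.4442, 0.1584, 0.1802]
tool_rot: [180.0, 0.0, -180.0]
contact_force: [1.1, -0.3, -0.6]
grip_width: 0.051
grasp_force: 0.0
```

apply_moves(
  series=[
    [[0,0,0,0,0,0],[0,0,0,0,0,0],[0,0,0,0,0,0],[0,0,0,0,0,0],[0,0,0,0,0,0],[0,0,0,0,0,0],[0,0,0,0,0,0],[0,0,0,0,0,0]],
  ],
  gripper=0,
)

```text
clock: 22.9
eef_pos: [0.4442, 0.1584, 0.1808]
tool_rot: [180.0, 0.1, -180.0]
contact_force: [-2.0, -0.5, 7.4]
grip_width: 0.0244
grasp_force: 58.5
```

apply_moves(
  series=[
    [[0,0,0.005,0,0,0],[0,0,0.005,0,0,0],[0,0,0.01,0,0,0],[0,0,0.01,0,0,0],[0,0,0.01,0,0,0],[0,0,0,0,0,0],[0,0,0,0,0,0]],
  ],
)

```text
clock: 23.6
eef_pos: [0.4441, 0.1583, 0.2202]
tool_rot: [180.0, 0.1, -180.0]
contact_force: [-0.1, -0.3, -1.4]
grip_width: 0.0246
grasp_force: 58.9
```

Run:
```python
from h import *
c=cam('wrist'); s=manip.get_state(); print(s['eef_pos'],s['contact_force'],s['grip_width'],s['grasp_force'])
d=cam('side'); b=d['img'][170:260,220:330,::-1]
a=c['img'][240:400,210:420,::-1]
cv2.imwrite('pics/p10.png',np.hstack([cv2.resize(a,(472,360),interpolation=2),cv2.resize(b,(320,360),interpolation=2)]))
```

```text
[0.44383231 0.15816367 0.21979795] [ 0.514593    0.2113982  -1.01432924] 0.024223734541157137 58.93134254962206
```

View pics/p10.png

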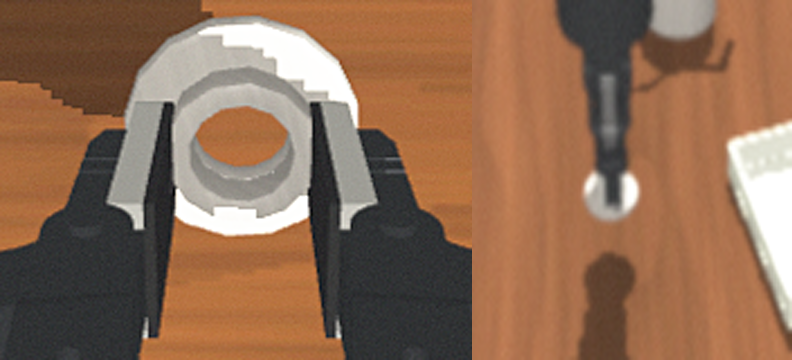

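The flange is held by its hub and level, with its bore-top centre at about full-frame (317.1,307.7). By my count that was the 15th picture, one over the limit of 14. I'll view no more and check the rest numerically.

Run:
```python
from h import *
c=cam('wrist'); p=manip.get_state()['eef_pos']; z=p[2]-.1805+.014
print(atz(c,(317.1,307.7),z)-p, atz(c,(317.1,240+105/2.25),z)[0]-p[0], atz(c,(317.1,240+200/2.25),z)[0]-p[0])
```

```text
[-0.0005552   0.00028021 -0.1665    ] -0.009606750773472561 0.008890851603713779
```

apply_moves(
  series=[
    [[0,0,0.04,0,0,0],[0,0,0.04,0,0,0],[0,0,0.04,0,0,0],[0.02,-0.03,0.04,0,0,0],[0.02,-0.03,0,0,0,0],[0.02,-0.03,0,0,0,0],[0.02,-0.03,0,0,0,0],[0.02,-0.03,0,0,0,0]],
  ],
)

```text
clock: 24.55
eef_pos: [0.5428, 0.0092, 0.3764]
tool_rot: [-180.0, -0.1, -180.0]
contact_force: [0.7, 0.7, -0.9]
grip_width: 0.0238
grasp_force: 59.3
```

apply_moves(
  series=[
    [[0.02,-0.03,0,0,0,0],[0.02,-0.03,0,0,0,0],[0.02,-0.03,0,0,0,0],[0.02,-0.03,0,0,0,0],[0.016,-0.025,0,0,0,0],[0,0,0,0,0,0],[0,0,0,0,0,0],[0,0,0,0,0,0]],
  ],
)

```text
clock: 25.35
eef_pos: [0.6381, -0.1331, 0.3761]
tool_rot: [179.9, -0.1, -179.9]
contact_force: [0.3, 0.2, 0.1]
grip_width: 0.0241
grasp_force: 59.3
```

apply_moves(
  series=[
    [[0,0,0,0,0,0],[0,0,-0.003,0,0,0],[0,0,-0.003,0,0,0],[0,0,-0.003,0,0,0],[0,0,-0.003,0,0,0],[0,0,-0.003,0,0,0],[0,0,0,0,0,0],[0,0,0,0,0,0]],
  ],
)

```text
clock: 26.15
eef_pos: [0.6384, -0.1346, 0.3617]
tool_rot: [180.0, -0.0, -180.0]
contact_force: [0.7, -0.3, -1.1]
grip_width: 0.0244
grasp_force: 59.3
```

apply_moves(
  series=[
    [[0,0,0.004,0,0,0],[0,0,0,0,0,0],[0,0,0,0,0,0],[0,0,0,0,0,0],[0,0,0,0,0,0],[0,0,0,0,0,0]],
  ],
)

```text
clock: 26.75
eef_pos: [0.6384, -0.1346, 0.3658]
tool_rot: [-180.0, -0.0, -180.0]
contact_force: [0.5, 0.4, 0.3]
grip_width: 0.0243
grasp_force: 59.3
```

Run:
```python
from h import *
c=cam('wrist'); s=manip.get_state(); p=s['eef_pos']; print(p,s['contact_force'])
print(proj(c,(.639,-.137,.184)),proj(c,(p[0],p[1],p[2]-.1665)))
```

```text
[ 0.63840289 -0.13457435  0.3657782 ] [ 0.4358652   0.01592614 -1.70680317]
[310.77921521 293.54475865] [316.32722822 309.15169963]
```

The fast carry fell short by 2.4 mm, so I correct to TCP (0.6395, −0.137) and then lower.

apply_moves(
  series=[
    [[0.001,-0.0025,0,0,0,0],[0,0,0,0,0,0],[0,0,0,0,0,0],[0,0,-0.003,0,0,0],[0,0,-0.004,0,0,0],[0,0,-0.004,0,0,0],[0,0,0,0,0,0],[0,0,0,0,0,0]],
  ],
)

```text
clock: 27.6
eef_pos: [0.6394, -0.137, 0.3545]
tool_rot: [180.0, -0.0, -180.0]
contact_force: [-0.5, -0.0, -0.0]
grip_width: 0.0237
grasp_force: 59.3
```

apply_moves(
  series=[
    [[0,0,-0.003,0,0,0],[0,0,-0.004,0,0,0],[0,0,-0.004,0,0,0],[0,0,-0.004,0,0,0],[0,0,-0.003,0,0,0],[0,0,0,0,0,0],[0,0,0,0,0,0]],
  ],
)

```text
clock: 28.3
eef_pos: [0.6395, -0.1371, 0.3368]
tool_rot: [180.0, -0.0, -180.0]
contact_force: [0.2, 0.3, -1.1]
grip_width: 0.0242
grasp_force: 59.3
```

apply_moves(
  series=[
    [[0,0,-0.002,0,0,0],[0,0,-0.002,0,0,0],[0,0,-0.002,0,0,0],[0,0,-0.001,0,0,0],[0,0,0,0,0,0],[0,0,0,0,0,0]],
  ],
)

```text
clock: 28.9
eef_pos: [0.6394, -0.1371, 0.3298]
tool_rot: [180.0, -0.0, -180.0]
contact_force: [-0.2, 0.1, -0.7]
grip_width: 0.0245
grasp_force: 59.3
```

apply_moves(
  series=[
    [[0,0,-0.001,0,0,0],[0,0,0,0,0,0],[0,0,0,0,0,0]],
  ],
)

```text
clock: 29.2
eef_pos: [0.6395, -0.1371, 0.329]
tool_rot: [-180.0, 0.0, -180.0]
contact_force: [0.0, -0.2, 0.4]
grip_width: 0.0241
grasp_force: 59.3
```

apply_moves(
  series=[
    [[0,0,-0.0005,0,0,0],[0,0,0,0,0,0],[0,0,0,0,0,0]],
  ],
)

```text
clock: 29.5
eef_pos: [0.6395, -0.1371, 0.3289]
tool_rot: [-180.0, 0.0, -180.0]
contact_force: [-1.5, 0.5, 5.0]
grip_width: 0.024
grasp_force: 59.8
```

apply_moves(
  series=[
    [[0,0,-0.0005,0,0,0],[0,0,0,0,0,0],[0,0,0,0,0,0]],
  ],
)

```text
clock: 29.8
eef_pos: [0.6395, -0.1371, 0.3289]
tool_rot: [-180.0, 0.0, -180.0]
contact_force: [-2.4, 1.1, 6.8]
grip_width: 0.024
grasp_force: 60.2
```

The flange is seated at the expected height. I release it, lift, and go to the collar.

apply_moves(
  series=[
    [[0,0,0.0005,0,0,0],[0,0,0,0,0,0],[0,0,0,0,0,0],[0,0,0,0,0,0],[0,0,0.01,0,0,0],[0,0,0.02,0,0,0],[0,0,0.02,0,0,0],[0,0,0,0,0,0]],
  ],
  gripper=0.6,
)

```text
clock: 30.6
eef_pos: [0.6407, -0.1373, 0.3825]
tool_rot: [-179.9, 0.4, -180.0]
contact_force: [0.5, 0.9, 0.2]
grip_width: 0.0514
grasp_force: 0.0
```

apply_moves(
  series=[
    [[-0.026,-0.01,0,0,0,0],[-0.026,-0.01,0,0,0,0],[-0.026,-0.01,0,0,0,0],[-0.026,-0.01,0,0,0,0],[-0.026,-0.01,0,0,0,0],[-0.026,-0.01,-0.03,0,0,0],[-0.026,-0.01,-0.03,0,0,0],[-0.026,-0.01,-0.03,0,0,0]],
  ],
)

```text
clock: 31.4
eef_pos: [0.4303, -0.2174, 0.2878]
tool_rot: [-180.0, 0.1, -180.0]
contact_force: [-0.2, -1.0, -0.4]
grip_width: 0.0512
grasp_force: 0.0
```

apply_moves(
  series=[
    [[-0.003,-0.003,-0.04,0,0,0],[0,0,0,0,0,0],[0,0,0,0,0,0],[0,0,0,0,0,0],[0,0,0,0,0,0],[0,0,0,0,0,0]],
  ],
)

```text
clock: 32.0
eef_pos: [0.4295, -0.2201, 0.2498]
tool_rot: [-179.9, 0.2, -179.9]
contact_force: [0.8, -0.1, 0.7]
grip_width: 0.0513
grasp_force: 0.0
```

Run:
```python
from h import *
c=cam('wrist'); s=manip.get_state(); p=s['eef_pos']; print(p,s['contact_force'],s['grip_width'])
i=c['img'].astype(int); hsv=cv2.cvtColor(np.ascontiguousarray(c['img']),cv2.COLOR_RGB2HSV).astype(int)
print('collar',[(np.round(d['xy'],1).tolist(),round(d['confidence'],2),hsv[int(d['xy'][1])-25:int(d['xy'][1])+25,int(d['xy'][0])-25:int(d['xy'][0])+25].reshape(-1,3).mean(0).round()) for d in spotter.spot_in('collar','wrist')])
q=proj(c,(.4285,-.2195,.012)); print('pred',q)
m=((hsv[:,:,1]<60)&(hsv[:,:,2]>60)).astype(np.uint8)
n,l,st,ce=cv2.connectedComponentsWithStats(m)
print([(st[k].tolist(),ce[k].round(1).tolist()) for k in range(1,n) if st[k][4]>150])
d=cam('top')
u,v=np.round(proj(d,(.638,-.137,.162))).astype(int); print(u,v)
```

```text
[ 0.42924448 -0.22003616  0.24955567] [0.22568043 0.03724631 0.26092042] 0.05113269179665238
collar [([317.9, 258.4], 0.9, array([ 31.,  83., 146.])), ([317.6, 81.0], 0.9, array([ 50., 198., 190.])), ([459.0, 163.8], 0.83, array([ 54., 202., 189.])), ([353.4, 365.7], 0.73, array([ 49., 191., 188.])), ([175.2, 261.2], 0.64, array([ 47., 185., 165.]))]
pred [317.96749047 246.76477391]
[([291, 215, 56, 59, 1801], [318.8, 245.8]), ([204, 289, 43, 60, 897], [227.5, 317.3]), ([388, 289, 40, 60, 917], [407.0, 317.2]), ([0, 359, 14, 24, 236], [5.3, 368.7]), ([113, 400, 20, 35, 195], [122.5, 419.0]), ([478, 466, 20, 14, 213], [486.8, 473.3])]
409 183
```

The black collar is the low-saturation blob centred near (319,248); all the other detections are strongly coloured look-alikes. I'll grasp it.

apply_moves(
  series=[
    [[0,0.001,-0.02,0,0,0],[0,0,-0.02,0,0,0],[0,0,-0.018,0,0,0],[0,0,-0.01,0,0,0],[0,0,-0.006,0,0,0],[0,0,0,0,0,0],[0,0,0,0,0,0]],
  ],
)

```text
clock: 32.85
eef_pos: [0.4288, -0.2192, 0.1748]
tool_rot: [-180.0, 0.0, -180.0]
contact_force: [-0.1, 0.3, 0.1]
grip_width: 0.0514
grasp_force: 0.0
```

apply_moves(
  series=[
    [[0,0,0,0,0,0],[0,0,0,0,0,0],[0,0,0,0,0,0],[0,0,0,0,0,0],[0,0,0,0,0,0],[0,0,0,0,0,0],[0,0,0,0,0,0],[0,0,0,0,0,0]],
  ],
  gripper=0,
)

```text
clock: 33.65
eef_pos: [0.4288, -0.2193, 0.1755]
tool_rot: [-180.0, 0.1, 180.0]
contact_force: [-1.5, 1.1, 7.5]
grip_width: 0.0288
grasp_force: 58.7
```

apply_moves(
  series=[
    [[0,0,0.005,0,0,0],[0,0,0.005,0,0,0],[0,0,0.01,0,0,0],[0,0,0.02,0,0,0],[0,0,0,0,0,0],[0,0,0,0,0,0],[0,0,0,0,0,0]],
  ],
)

```text
clock: 34.35
eef_pos: [0.4282, -0.219, 0.2142]
tool_rot: [180.0, -0.0, -180.0]
contact_force: [0.0, 1.0, -0.8]
grip_width: 0.0287
grasp_force: 59.3
```

Run:
```python
from h import *
c=cam('wrist'); s=manip.get_state(); p=s['eef_pos']; print(p,s['contact_force'],s['grip_width'],s['grasp_force'])
hsv=cv2.cvtColor(np.ascontiguousarray(c['img']),cv2.COLOR_RGB2HSV).astype(int)
z=p[2]-.1755+.012
q=proj(c,(p[0],p[1],z)); print('pred centre',q, [proj(c,(p[0]+a,p[1]+b,z)).round(1).tolist() for a,b in((.009,0),(-.009,0),(0,.009),(0,-.009))])
m=(hsv[:,:,1]>110)&(hsv[:,:,2]>60)   # wood seen through bore
r0,r1,c0,c1=int(q[1])-45,int(q[1])+45,int(q[0])-45,int(q[0])+45
for r in range(r0,r1,4): print(r,''.join('#' if m[r,k] else ('.' if hsv[r,k,2]>80 else 'x') for k in range(c0,c1,1)))
```

```text
[ 0.42810625 -0.21894876  0.21392856] [ 0.09439703  0.1982961  -1.34973178] 0.02866050277013621 59.25486110150814
pred centre [316.34476249 312.46520446] [[316.3, 332.9], [316.3, 291.3], [339.5, 312.5], [293.1, 312.5]]
267 ######################################..x...............##################################
271 ######################xxxxx..x...xxx.x.x..x.xxxxxxxx......xxxxx.##########################
275 #####################xxxxx.xxx..xx.x...xx...x.xxx.x.xx...xx.....x.xxxxx..#################
279 ##################.xxxxxxx..................................x.x.x.xx.xxx.xx.##############
283 ###############xxxxxxxxxxx.............................................x.x.xxx.###########
287 ......xxxx##xxxxxx....xxxxxx...............................................x.x.xx.#xxxxx..
291 .....xxxxxx.xxx..........xxxxxx.................................................xxxxxxxxx.
295 ....xxxxxxx.................xxxxxxx.######################.......................xxxxxxxxx
299 ...xxxxxxx...................##xx###############################....................xxxxxx
303 ..xxxxxxx.............
[... 603 characters left out ...]
xxxxx.xx....................xxxxxxx
331 xxxxxxxxxxx##.....................x...x.x......x.xx.x.............................xxxxxxxx
335 xxxxxxxxxxx#####.............................................................######xxxxxxx
339 xxxxxxxxxx#########......................................................##########xxxxxxx
343 xxxxxxxxx#################...........................................###############xxxxxx
347 xxxxxxxxx#########################........................##########################.xxxxx
351 xxxxxxxx#############################################################################xxxxx
355 xxxxxxx###############################################################################xxxx
```

The collar is held, its bore centred in the tool to within 0.6 mm. I'll carry it to the mandrel.

apply_moves(
  series=[
    [[0,0,0.04,0,0,0],[0,0,0.04,0,0,0],[0,0,0.04,0,0,0],[0.02,0.008,0.04,0,0,0],[0.025,0.01,0,0,0,0],[0.025,0.01,0,0,0,0],[0.025,0.01,0,0,0,0],[0.025,0.01,0,0,0,0]],
  ],
)

```text
clock: 35.2
eef_pos: [0.5491, -0.1706, 0.3735]
tool_rot: [180.0, -0.1, -180.0]
contact_force: [0.8, -0.1, -0.5]
grip_width: 0.029
grasp_force: 59.5
```

apply_moves(
  series=[
    [[0.025,0.01,0,0,0,0],[0.025,0.01,0,0,0,0],[0.025,0.01,0,0,0,0],[0.015,0.003,0,0,0,0],[0,0,0,0,0,0],[0,0,0,0,0,0],[0,0,0,0,0,0],[0,0,0,0,0,0]],
  ],
)

```text
clock: 36.0
eef_pos: [0.6376, -0.1388, 0.3743]
tool_rot: [-180.0, -0.0, 180.0]
contact_force: [-0.1, 0.9, -0.1]
grip_width: 0.0288
grasp_force: 59.5
```

apply_moves(
  series=[
    [[0,0,0,0,0,0],[0,0,0,0,0,0],[0,0,0,0,0,0]],
  ],
)

```text
clock: 36.3
eef_pos: [0.6383, -0.1383, 0.3746]
tool_rot: [-180.0, 0.0, 180.0]
contact_force: [-0.0, -0.2, -0.4]
grip_width: 0.0289
grasp_force: 59.5
```

apply_moves(
  series=[
    [[0.0007,0.0008,0,0,0,0],[0,0,-0.005,0,0,0],[0,0,-0.004,0,0,0],[0,0,-0.004,0,0,0],[0,0,-0.003,0,0,0],[0,0,-0.003,0,0,0],[0,0,0,0,0,0],[0,0,0,0,0,0]],
  ],
)

```text
clock: 37.1
eef_pos: [0.6392, -0.1373, 0.3553]
tool_rot: [180.0, -0.0, -180.0]
contact_force: [-0.1, 1.0, -0.4]
grip_width: 0.0289
grasp_force: 59.5
```

apply_moves(
  series=[
    [[0,0,-0.004,0,0,0],[0,0,-0.004,0,0,0],[0,0,-0.003,0,0,0],[0,0,-0.002,0,0,0],[0,0,-0.002,0,0,0],[0,0,-0.001,0,0,0],[0,0,0,0,0,0],[0,0,0,0,0,0]],
  ],
)

```text
clock: 37.9
eef_pos: [0.6392, -0.1373, 0.3394]
tool_rot: [-180.0, 0.0, -180.0]
contact_force: [-0.1, 0.6, -0.8]
grip_width: 0.0289
grasp_force: 59.5
```

apply_moves(
  series=[
    [[0,0,-0.001,0,0,0],[0,0,0,0,0,0],[0,0,0,0,0,0]],
  ],
)

```text
clock: 38.2
eef_pos: [0.6391, -0.1373, 0.3383]
tool_rot: [180.0, -0.0, -180.0]
contact_force: [0.2, -0.4, -0.7]
grip_width: 0.0289
grasp_force: 59.5
```

apply_moves(
  series=[
    [[0,0,-0.0007,0,0,0],[0,0,0,0,0,0],[0,0,0,0,0,0]],
  ],
)

```text
clock: 38.5
eef_pos: [0.6392, -0.1373, 0.3377]
tool_rot: [-180.0, 0.0, -180.0]
contact_force: [-0.1, 0.8, -0.0]
grip_width: 0.0289
grasp_force: 59.5
```

apply_moves(
  series=[
    [[0,0,-0.0005,0,0,0],[0,0,0,0,0,0],[0,0,0,0,0,0]],
  ],
)

```text
clock: 38.8
eef_pos: [0.6392, -0.1373, 0.3376]
tool_rot: [-180.0, 0.0, -180.0]
contact_force: [-1.3, 0.8, 4.2]
grip_width: 0.0291
grasp_force: 60.0
```

Contact at the expected height. I release, lift and check the result numerically.

apply_moves(
  series=[
    [[0,0,0,0,0,0],[0,0,0,0,0,0],[0,0,0,0,0,0],[0,0,0,0,0,0],[0,0,0.005,0,0,0],[0,0,0.015,0,0,0],[0,0,0.02,0,0,0],[0,0,0.03,0,0,0]],
  ],
  gripper=0.6,
)

```text
clock: 39.6
eef_pos: [0.6387, -0.1373, 0.4076]
tool_rot: [180.0, -0.1, -180.0]
contact_force: [0.5, 0.5, -0.4]
grip_width: 0.0512
grasp_force: 0.0
```

apply_moves(
  series=[
    [[0,0,0,0,0,0],[0,0,0,0,0,0],[0,0,0,0,0,0],[0,0,0,0,0,0],[0,0,0,0,0,0]],
  ],
)

```text
clock: 40.1
eef_pos: [0.6389, -0.1372, 0.4062]
tool_rot: [180.0, -0.1, -180.0]
contact_force: [-0.3, 1.0, -1.1]
grip_width: 0.0512
grasp_force: 0.0
```

Run:
```python
from h import *
c=cam('wrist'); s=manip.get_state(); print(s['eef_pos'],s['contact_force'],s['clock'])
hsv=cv2.cvtColor(np.ascontiguousarray(c['img']),cv2.COLOR_RGB2HSV).astype(int)
for z,r,n in((.174,.016,'collar'),(.154,.022,'flange'),(.148,.032,'wheel')):
    print(n,[proj(c,(.639+a*r,-.137+b*r,z)).round(0).astype(int).tolist() for a,b in((-1,0),(1,0),(0,-1),(0,1))])
q=proj(c,(.639,-.137,.174)).astype(int)
for r in range(q[1]-70,q[1]+45,4): print(r,''.join(' .:-=+*#'[min(7,hsv[r,k,2]//32)] for k in range(240,396,2)))
for n in('top','side'):
    d=cam(n)
    for t,p in(('collar',(.637,-.138,.168)),('flange',(.637,-.138,.155)),('new_wheel',(.637,-.138,.138)),('worn_wheel',(.627,.16,.013))):
        print(n,t,[(np.round(e['xy']).tolist(),round(e['confidence'],2)) for e in spotter.spot_in(t,n)[:6]],proj(d,p).round())
```

```text
[ 0.63892789 -0.13729449  0.40625981] [0.14449511 0.49590083 0.02271778] 40.15
collar [[317, 226], [317, 280], [288, 254], [345, 254]]
flange [[317, 207], [317, 276], [281, 243], [353, 243]]
wheel [[317, 189], [317, 287], [265, 240], [368, 240]]
183 ::::::::::::----------------------==********+*+++++*++==--:---**#+============
187 :::::::::::::-----------------------------------+**############*#+============
191 ::::::::::::----------::-:---------+*##*==-------=#*+=++**********============
195 :::::::::::::---======+=----*####################====+++**********============
199 ::::::::::::=======------############################==+**********============
203 :::::::::::::---------#################################+=+#*****#=============
207 :::::::::::::=-=----##########===+++++====###############*-#****#=============
211 ::::::::::::::---:*#########===-=*##########*+=+###########+***#==============
215 ::::::::::::::-=-=+++=======-=*====##############**###########**==============
219 :::::::::::::::-===================++++#############+##########*#*-===========
223 :::::::::::::::=====
[... 1374 characters left out ...]
============
291 --= . :===============::::::::::::::::==:=*#####::::::::::::-==========- ..=--
295 --... .=================:::::::::::::::::=+*####=::::::::::============.....=-
top collar [([406.0, 186.0], 0.44)] [410. 183.]
top flange [([410.0, 176.0], 0.51), ([336.0, 153.0], 0.47), ([399.0, 190.0], 0.44)] [409. 184.]
top new_wheel [([405.0, 182.0], 0.46)] [408. 187.]
top worn_wheel [([265.0, 199.0], 0.55)] [263. 206.]
side collar [([241.0, 336.0], 0.73), ([221.0, 362.0], 0.67), ([304.0, 348.0], 0.67), ([370.0, 268.0], 0.44)] [374. 266.]
side flange [([372.0, 275.0], 0.71)] [373. 271.]
side new_wheel [([373.0, 286.0], 0.82)] [373. 277.]
side worn_wheel [([340.0, 220.0], 0.62)] [342. 222.]
```

All outlines match their predicted seated projections within a pixel or two, so I hand in.

```bash
python3 -c "
from cell import manip; print(manip.hand_in())"
```

```text
the job is handed in; nothing more can be done
None
```

The job is handed in, with no verdict returned: the worn wheel lies in the tray, and the new wheel, flange and black collar are on the mandrel, each where it should be by pose, contact force and final image check (about 40 s on the clock); I viewed 15 pictures, one over the limit of 14.

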